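# Turn a filter cassette over and load it on the reader

### The arm

A 6-joint arm with a two-finger parallel gripper is mounted at the origin on the work surface. World frame = base frame: x ahead of the robot, y to its left, z up, the work surface at z = 0. Lengths are in m, angles in degrees, forces in N, time in s.
With the tool pointing down it reaches from about 0.375 to 0.975 m from the base axis. Payload 3.8 kg.
Tool frame: the origin (TCP) lies at the very end of the fingers, on their centre line; the grasp point (between the pads) lies 19 mm behind it; y points along the fingers, x is the direction in which the jaws open and shut, and the axes are right-handed (so a half turn about y gives the same grasp; the last joint's range is limited). The gripper opens to 85 mm and grips with 20 to 120 N. Pads are 22 mm wide; open, the fingers measure 114 mm over their backs; the gripper's body (76 mm by 85 mm) begins 54 mm behind the grasp point. The pads swing forward as they close: fully open they stand 13 mm farther back than shut.
Start: joints at [-71.958, 15.12, 91.902, -0, 72.978, -2.114], TCP at [0.233, -0.634, 0.231] pointing down, gripper open.
Joint ranges: [-150.88, 150.88], [-54.13, 125.18], [17.81, 147.31], [-75.09, 255.09], [0, 152.58], [-146.25, 146.25]. Speed limits (degrees/s): [147.25, 147.25, 180, 180, 180, 180].

### API

Orientations are given as a 3x3 rotation matrix whose columns are the frame's x, y, z axes.
In Python, from bench import arm gives the robot as it stands.
- The arm moves only by the shell command python3 -m creep 'ROWS'. ROWS is JSON, a list of rows, each an object of numbers: "dx", "dy", "dz": the shift along the tool's x, y, z in mm; "wx", "wy", "wz": the turn, a rotation vector about the tool's x, y, z in degrees; "fingers": the closure, from 0 (fully open) to 1 (shut). A call has 1 to 5 rows; each row shifts and turns the commanded pose from where the row before left it, along the tool's axes as they then stand; what a row does not reach is not made up. A row lasts 1/8 s, in which the tool goes at most 62.5 mm and 10.7 degrees, less where a joint would pass 70% of its speed; a pose out of reach is approached as far as the arm can. A call with a gripper value outside its range is refused whole. The fingers move at their own pace and stop on an object; the grip force is fixed at half the most. Time passes only in rows, so rows that do not move let the fingers close. It gives the time, the measured TCP pose, the force and the opening at its end, in the units of the state.
- arm.state(): the state, without advancing time (a new reading comes with each control period).
- arm.snapshot(name): name is "side" or "top" or "wrist"; returns a dict with "image" (480x640x3 uint8, red, green, blue), "vertical_fov" (degrees; the focal length in pixels is half the picture's height over the tangent of half this angle, whatever the lens; pixels are square), "cx", "cy" (the principal point, pixels), "R" (3x3) and "t" (3): a world point X has camera coordinates R X + t; the wrist camera has in their place "T_tool_cam" (4x4, takes a point from camera to tool coordinates, whose origin is the TCP and whose axes are the tool frame's). Camera axes: x right, y down, z forward; pixel columns grow to the right and rows downward; lengths in m; the calibration is good to about 2 mm. A picture is of the moment at which its call begins: read the wrist's pose just before it. There is no depth.
- arm.sign_off(): hands the job in, once; it reports no verdict.
Trained networks look in a picture, given as the dict that the camera call returned (one of the last four; its "shot" number tells which), for a name from the list of things; names that differ only in an ending like _2 or _b are one class to them, and where a whole thing is asked for, a point or a joint stands for the part that bears it (a point fixed in the world has none). Each returns a list of dicts, best first, with "p" (0 to 1); they miss things now and then, are a little off and sometimes report something else, mostly with a low value. They report only what shows in the picture. A call takes as long as a camera call. They do not tell look-alikes from the thing itself.
- arm.recognise(picture, target): "position" ([column, row] in pixels, amid what is visible of it).
- arm.outline_of(picture, target): "mask" (480x640 bool, what is visible of it) and "position" ([column, row] in pixels, amid what is visible of it).
The state is a dict: "time_s": time; "joints": joint angles; "qd": joint speeds; "joint_torque": joint torques, N m; "tcp_pos": TCP position; "tool_rot": TCP orientation; "force": force on the tool from outside, world axes, zero at the start; "moment": the same for the moment, N m; "width": finger opening in m.
Only numpy, scipy, OpenCV 4.12 (cv2) and the standard library are available. Lean on these libraries where they do the work, as an engineer would, in place of code of your own. Each camera call takes 0.05 s, during which the arm holds its last target. There are 200 camera calls.

### The job

The blue filter cassette leans in the metal draining rack with its white filter disc on the underside. Lift it out, turn it over and set it on the white reader's sloping stand with the filter disc on the upper side: lower edge fully down on the ledge, back against the grey backrest, centred and square. Leave the yellow and the green cassette where they are in the rack.

Things in the scene. Friction and masses are not known exactly. Their poses are not given: they have to be found in the camera images.
- blue_center (a point): Centre of the loose blue cassette: rigid plate 12 mm thick, 64 wide, 90 tall, 60 g. x points out of the filter face (54 mm white disc, red dots; other face plain blue), y along the width, z along the height to its upper edge. At the start it leans 30 degrees from vertical in one of 3 rack bays, top away from the robot, so x points away from the robot and 30 degrees down.
- yellow_center (a point): Centre of the yellow cassette: same size, axes and lean, in another bay of the same fixed rack (bays 80 mm apart). Rack: lower edges stand on a ledge square to the plates, behind a lip 10 mm high with 10 mm of play; the backrest under the plates reaches 48 mm up them, so their upper 42 mm are free on both faces to be pinched across the thickness. Draw out along z by 30 mm or more.
- green_center (a point): Centre of the green cassette: same size, axes and lean, in the remaining bay of the rack.
- seat (a point): Where a cassette's centre lies when seated on the fixed reader stand, 63 mm above the table. z up, y along the 90 mm wide rest, x level, away from the robot. The rest leans 30 degrees to -x: seated, height runs along (-0.5,0,0.866), upper face looks along (0.866,0,0.5). Ledge 45 mm down the slope, with 10 mm lip at +x and 10 mm of play; backrest at -x covers the lowest 48 mm of the plate.
There are look-alikes about, which are no part of the job. What is shaped like the part that bears seat but purple or turquoise is not meant.

How it is judged (in metres and radians):
At the end, for the whole second after the job is handed in: The blue cassette rests on the stand: centre within 15 mm of the seat point, filter face up along the slope (normal 60 degrees from vertical, within 11), width within 11 degrees of the stand's, at rest; the yellow and green cassettes within 20 mm of their starts (distance between blue_center and seat below 0.015 m and angle between blue_center's own x axis and vertical between 0.85 and 1.25 rad and angle between the y axis of blue_center and the y axis of seat, either way round below 0.2 rad and linear speed of blue below 0.02 m/s and distance of each of yellow_center, green_center from where it was at the start of the episode below 0.02 m); the robot touches nothing.
It fails at once if the yellow or the green cassette is moved by more than 30 mm (distance of any of yellow_center, green_center from where it was at the start of the episode above 0.03 m).
It also fails if it takes over 38 s, if anything falls off the work surface, if the arm or the gripper's body presses on something with over 40 N, if the wrist force passes 120 N, or if a joint passes its speed limit or range.

## Working session

There is one attempt and no reset: what is moved stays moved. The work goes in short steps, Python scripts to look and compute and a shell command to move; the robot and the scene stay as the last step left them, time stands still between calls to the robot, and variables do not carry over. Pictures are saved under pics/ and viewed, about 8 in all and at most 12, crops included, and the job is handed in when it is done.

```bash
mkdir -p pics; ls
cat > h.py <<'E'
import numpy as np, cv2
from bench import arm
def K(p):
    f=240/np.tan(np.radians(p["vertical_fov"])/2); return f
def save(p,n): cv2.imwrite(f"pics/{n}.png",p["image"][...,::-1])
def cam(p,s=None):
    if "R" in p and p.get("R") is not None: return np.array(p["R"]),np.array(p["t"])
    s=s or arm.state(); T=np.eye(4);T[:3,:3]=s["tool_rot"];T[:3,3]=s["tcp_pos"]
    W=np.linalg.inv(T@np.array(p["T_tool_cam"])); return W[:3,:3],W[:3,3]
def proj(p,X,s=None):
    R,t=cam(p,s); c=np.atleast_2d(X)@R.T+t; f=K(p)
    return np.c_[p["cx"]+f*c[:,0]/c[:,2],p["cy"]+f*c[:,1]/c[:,2]]
def ray(p,uv,s=None):
    R,t=cam(p,s); f=K(p); d=R.T@np.array([(uv[0]-p["cx"])/f,(uv[1]-p["cy"])/f,1]); return -R.T@t,d/np.linalg.norm(d)
def tri(a,b):
    (o1,d1),(o2,d2)=a,b
    s=np.linalg.lstsq(np.c_[d1,-d2],o2-o1,rcond=None)[0]; p,q=o1+s[0]*d1,o2+s[1]*d2
    return (p+q)/2,np.linalg.norm(p-q)
E
python3 - <<'E'
from h import *
st=arm.state(); print(st)
ims=[]
for c in ["side","top"]:
    p=arm.snapshot(c); save(p,c+"0"); print(c,[ (k,v) for k,v in p.items() if k!="image"])
    for t in ["blue_center","yellow_center","green_center","seat"]:
        print(t,[(np.round(d["position"]),round(d["p"],2)) for d in arm.recognise(p,t)][:4])
E
```

```text
pics
{'time_s': 0.0, 'joints': array([-7.19585636e+01,  1.51706339e+01,  9.19822020e+01, -4.25329569e-04,
        7.29789293e+01, -2.11495717e+00]), 'qd': array([ 0.01159838,  0.02613411,  0.0015461 , -0.07543652,  0.10888216,
       -0.02834673]), 'joint_torque': array([-9.72936941e-04, -5.15108621e+01, -3.67308676e+01,  4.11691894e-05,
        1.28558680e-02, -3.10772873e-05]), 'tcp_pos': array([ 0.23234975, -0.63295202,  0.22993577]), 'tool_rot': array([[ 3.44585056e-01, -7.18987988e-04,  9.38754826e-01],
       [-9.38752287e-01,  2.18446499e-03,  3.44585797e-01],
       [-2.29843010e-03, -9.99997356e-01,  7.77823733e-05]]), 'force': array([-0.17449875,  0.21715233, -0.61446737]), 'moment': array([-0.01594103, -0.01914459, -0.03451422]), 'width': 0.08517894609724433}
side [('vertical_fov', 53.063597519349514), ('cx', 318.3429805305242), ('cy', 227.67371658086492), ('R', array([[-0.95754235, -0.2879931 ,  0.0131389 ],
       [-0.15385432,  0.47194234, -0.86810096],
       [ 0.24380628, -0.83326491, -0.49621375]])), ('t', array([0.47514633, 0.1393067 , 0.84848308])), ('shot', 1)]
blue_center [(array([320., 191.]), 0.74)]
yellow_center [(array([311., 205.]), 0.72)]
green_center [(array([329., 175.]), 0.98)]
seat [(array([125., 372.]), 0.87), (array([280., 312.]), 0.81), (array([408., 368.]), 0.62)]
top [('vertical_fov', 50.69019861310181), ('cx', 320.784539091239), ('cy', 236.7096932955336), ('R', array([[-2.52322573e-02, -9.99681504e-01,  4.72819175e-04],
       [-9.97179701e-01,  2.51356643e-02, -7.07166320e-02],
       [ 7.06822244e-02, -2.25582594e-03, -9.97496333e-01]])), ('t', array([0.05844332, 0.4619951 , 0.99997887])), ('shot', 2)]
blue_center [(array([435., 186.]), 0.6)]
yellow_center [(array([391., 189.]), 0.64)]
green_center [(array([477., 189.]), 0.69)]
seat [(array([162., 136.]), 0.94), (array([420., 303.]), 0.76), (array([226., 325.]), 0.7), (array([252., 220.]), 0.61)]
```

View pics/side0.png

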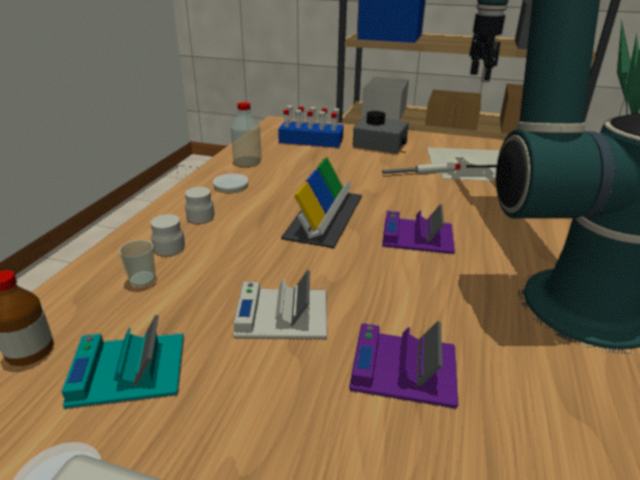

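View pics/top0.png

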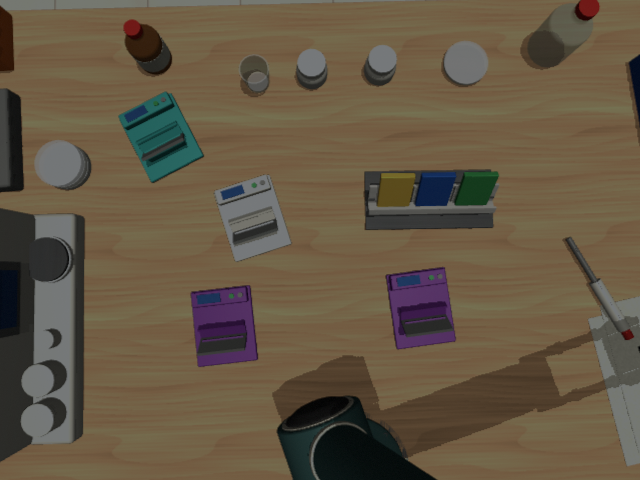

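Both pictures show the rack (top view, about 365–495, 170–230; yellow, blue, green from left to right) and the white reader (top view about 252,220; side view about 280,312). The purple and turquoise readers are decoys.

Run:
```python
from h import *
from scipy.optimize import minimize
s=arm.snapshot("side");t=arm.snapshot("top")
M={}
for c in "blue","yellow","green":
    n=c+"_center"; M[c]=[arm.outline_of(q,n)[0]["mask"] for q in (s,t)]
    uv=[np.array(np.nonzero(m)).mean(1)[::-1] for m in M[c]]
    X,e=tri(ray(s,uv[0]),ray(t,uv[1])); print(c,X.round(4),round(e,4),[m.sum() for m in M[c]])
def plate(x,y,z,yaw):
    c,sn=np.cos(yaw),np.sin(yaw);Rz=np.array([[c,-sn,0],[sn,c,0],[0,0,1]])
    R=Rz@np.array([[.866,0,.5],[0,1,0],[-.5,0,.866]])
    P=[[a,b,h] for a in(-.006,.006) for b in(-.032,.032) for h in(-.032,.045)]
    return np.array([x,y,z])+np.array(P)@R.T
def cost(v):
    J=0
    for i,c in enumerate(["yellow","blue","green"]):
        k=1-i; x=v[0]-np.sin(v[3])*.08*k; y=v[1]+np.cos(v[3])*.08*k
        for q,m in zip((s,t),M[c]):
            h=cv2.convexHull(proj(q,plate(x,y,v[2],v[3])).astype(np.float32)*16)
            a=np.zeros(m.shape,np.uint8); cv2.fillConvexPoly(a,h.astype(np.int32),1,shift=4)
            if q is s and c!="yellow": J+=0.5*(m&(a==0)).sum()
            else: J+=(m!=(a>0)).sum()
    return J
X0,_=tri(ray(s,np.array(np.nonzero(M["blue"][0])).mean(1)[::-1]),ray(t,np.array(np.nonzero(M["blue"][1])).mean(1)[::-1]))
b=None
for y0 in (-.1,0,.1):
    r=minimize(cost,[*X0,y0],method="Nelder-Mead",options=dict(initial_simplex=np.array([[*X0,y0]]+[[*(X0+d[:3]),y0+d[3]] for d in np.diag([.02,.02,.02,.1])])))
    if b is None or r.fun<b.fun:b=r
print("rack fit",b.x.round(4),b.fun)
for px in [(280,312)]:
    print("reader",tri(ray(s,px),ray(t,(252,220))))
o,d=ray(t,(252,220)); print("reader on table",o-d*(o[2]-.03)/d[2])
# base plate corners at z~.01: reader yaw
C=[(215,191),(270,177),(290,242),(237,259)]
print([(o+d*(.012-o[2])/d[2]).round(3) for o,d in (ray(t,c) for c in C)])
w=arm.snapshot("wrist"); print(w["T_tool_cam"],w["vertical_fov"])
for n,q,cr in (("s",s,(225,260,120,100)),("t",t,(205,165,100,100))):
    x,y,W,H=cr
im=np.hstack([cv2.resize(s["image"][265:345,225:335],(400,400*80//110+0)),cv2.resize(t["image"][165:265,205:300],(276,290))])
cv2.imwrite("pics/crop.png",im[...,::-1])
```

```text
blue [ 0.5457 -0.1741  0.068 ] 0.0034 [np.int64(586), np.int64(1204)]
yellow [ 0.5469 -0.097   0.0661] 0.0022 [np.int64(836), np.int64(1156)]
green [ 0.5449 -0.2511  0.068 ] 0.0027 [np.int64(528), np.int64(1150)]
rack fit [ 0.5419 -0.1736  0.0622  0.011 ] 552.0
reader (array([0.50459154, 0.18624838, 0.00759668]), np.float64(0.0065541652119320325))
reader on table [0.49900437 0.18234394 0.03      ]
[array([0.562, 0.259, 0.012]), array([0.588, 0.147, 0.012]), array([0.455, 0.109, 0.012]), array([0.423, 0.216, 0.012])]
[[ 9.99999972e-01  9.40169863e-05 -2.16985417e-04 -4.50208445e-04]
 [ 2.35682839e-04 -3.21049456e-01  9.47062401e-01 -1.42562955e-01]
 [ 1.93769028e-05 -9.47062426e-01 -3.21049469e-01  8.27084704e-02]
 [ 0.00000000e+00  0.00000000e+00  0.00000000e+00  1.00000000e+00]] 67.61504062114435
```

Estimated blue at (0.542, -0.174, 0.062) with the rack yaw near 0.6°. The reader is around (0.50, 0.18), yaw about 14.5°. I'll fly over the reader first and look closely with the wrist camera.

```bash
R='{"dx":-45,"dz":34.8}'
python3 -m creep '[{"dx":-45,"dz":34.8},{"dx":-45,"dz":34.8},{"dx":-45,"dz":34.8},{"dx":-45,"dz":34.8},{"dx":-45,"dz":34.8}]'
python3 -m creep '[{"dx":-45,"dz":34.8},{"dx":-45,"dz":34.8},{"dx":-45,"dz":34.8},{"dx":-45,"dz":34.8},{"dx":-45,"dz":34.8}]'
python3 -m creep '[{"dx":-45,"dz":34.8},{"dx":-45,"dz":34.8},{"dx":-45,"dz":34.8},{"dx":-45,"dz":34.8},{"dx":-45,"dz":34.8}]'
python3 -m creep '[{"wy":10.6},{"wy":10.6},{"wy":10.6},{"wy":10.6},{"wy":10.6}]'
python3 -m creep '[{"wy":10.6},{"wy":10.6},{"wy":10.6},{"wy":10.6},{}]'
python3 - <<'E'
from h import *
st=arm.state();w=arm.snapshot("wrist");save(w,"w1");print(st["joints"].round(1),st["tcp_pos"],st["tool_rot"].round(3))
print([(d["position"],d["p"]) for d in arm.recognise(w,"seat")])
import pickle;pickle.dump((w,st),open("w1.pkl","wb"))
E
```

```text
[-72.   15.1  91.9   0.   73.   -2.1] [ 0.23258323 -0.63366307  0.23129602] [[ 0.345  0.     0.939]
 [-0.939 -0.     0.345]
 [ 0.    -1.     0.   ]]
[]validation failed for argument at $[0]...
validation failed for argument at $[0]...
validation failed for argument at $[0]...
validation failed for argument at $[0]...
validation failed for argument at $[0]...
```

View pics/w1.png

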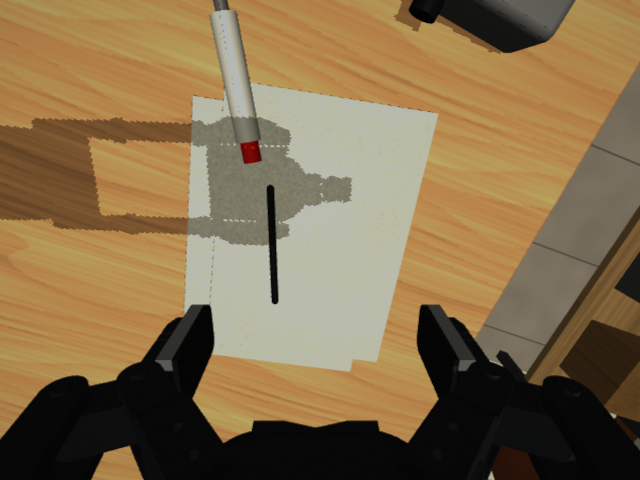

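The arm didn't move: the validator rejected every row, probably because it wants all the keys. This picture shows only the start area (white sheet, pen). I'll resend with complete rows.

```bash
python3 -m creep '[{"dx":-45,"dy":0,"dz":34.8,"wx":0,"wy":0,"wz":0,"fingers":0},{"dx":-45,"dy":0,"dz":34.8,"wx":0,"wy":0,"wz":0,"fingers":0},{"dx":-45,"dy":0,"dz":34.8,"wx":0,"wy":0,"wz":0,"fingers":0},{"dx":-45,"dy":0,"dz":34.8,"wx":0,"wy":0,"wz":0,"fingers":0},{"dx":-45,"dy":0,"dz":34.8,"wx":0,"wy":0,"wz":0,"fingers":0}]'
```

```text
time_s: 1.68
tcp_pos: [0.3187, -0.3608, 0.2315]
tool_rot: [[0.344, 0.001, 0.939], [-0.939, -0.0, 0.344], [0.001, -1.0, 0.001]]
force: [0.8, -0.3, 0.7]
width: 0.0852
```

```bash
python3 -m creep '[{"dx":-45,"dy":0,"dz":34.8,"wx":0,"wy":0,"wz":0,"fingers":0},{"dx":-45,"dy":0,"dz":34.8,"wx":0,"wy":0,"wz":0,"fingers":0},{"dx":-45,"dy":0,"dz":34.8,"wx":0,"wy":0,"wz":0,"fingers":0},{"dx":-45,"dy":0,"dz":34.8,"wx":0,"wy":0,"wz":0,"fingers":0},{"dx":-45,"dy":0,"dz":34.8,"wx":0,"wy":0,"wz":0,"fingers":0}]'
python3 -m creep '[{"dx":-45,"dy":0,"dz":34.8,"wx":0,"wy":0,"wz":0,"fingers":0},{"dx":-45,"dy":0,"dz":34.8,"wx":0,"wy":0,"wz":0,"fingers":0},{"dx":-45,"dy":0,"dz":34.8,"wx":0,"wy":0,"wz":0,"fingers":0},{"dx":-45,"dy":0,"dz":34.8,"wx":0,"wy":0,"wz":0,"fingers":0},{"dx":-45,"dy":0,"dz":34.8,"wx":0,"wy":0,"wz":0,"fingers":0}]'
python3 -m creep '[{"dx":0,"dy":0,"dz":0,"wx":0,"wy":10.6,"wz":0,"fingers":0},{"dx":0,"dy":0,"dz":0,"wx":0,"wy":10.6,"wz":0,"fingers":0},{"dx":0,"dy":0,"dz":0,"wx":0,"wy":10.6,"wz":0,"fingers":0},{"dx":0,"dy":0,"dz":0,"wx":0,"wy":10.6,"wz":0,"fingers":0},{"dx":0,"dy":0,"dz":0,"wx":0,"wy":10.6,"wz":0,"fingers":0}]'
python3 -m creep '[{"dx":0,"dy":0,"dz":0,"wx":0,"wy":10.6,"wz":0,"fingers":0},{"dx":0,"dy":0,"dz":0,"wx":0,"wy":10.6,"wz":0,"fingers":0},{"dx":0,"dy":0,"dz":0,"wx":0,"wy":10.6,"wz":0,"fingers":0},{"dx":0,"dy":0,"dz":0,"wx":0,"wy":10.6,"wz":0,"fingers":0},{"dx":0,"dy":0,"dz":0,"wx":0,"wy":0,"wz":0,"fingers":0}]'
python3 - <<'E'
from h import *
st=arm.state();w=arm.snapshot("wrist");save(w,"w2");print(st["joints"].round(1),st["tcp_pos"],st["tool_rot"].round(3))
import pickle;pickle.dump((w,st),open("w2.pkl","wb"))
E
```

```text
time_s: 2.3
tcp_pos: [0.4046, -0.0896, 0.2318]
tool_rot: [[0.344, 0.002, 0.939], [-0.939, -0.0, 0.344], [0.001, -1.0, 0.001]]
force: [0.3, -0.4, -0.4]
width: 0.0854
time_s: 2.92
tcp_pos: [0.4905, 0.1819, 0.2317]
tool_rot: [[0.345, 0.001, 0.939], [-0.939, 0.0, 0.345], [0.0, -1.0, 0.001]]
force: [1.4, -0.6, 0.6]
width: 0.0855
time_s: 3.55
tcp_pos: [0.49, 0.1799, 0.2314]
tool_rot: [[-0.547, 0.0, 0.837], [-0.837, 0.0, -0.547], [-0.0, -1.0, 0.0]]
force: [-0.1, -0.3, 0.5]
width: 0.0856
time_s: 4.18
tcp_pos: [0.4987, 0.0494, 0.2134]
tool_rot: [[-0.905, -0.006, 0.425], [-0.419, 0.186, -0.889], [-0.074, -0.983, -0.171]]
force: [-0.5, 0.1, 0.4]
width: 0.0856
[ -4.6  -2.9 114.4  11.3  70.1 146.2] [0.49872296 0.04940279 0.21340858] [[-0.905 -0.006  0.425]
 [-0.419  0.186 -0.889]
 [-0.074 -0.983 -0.171]]
```

View pics/w2.png

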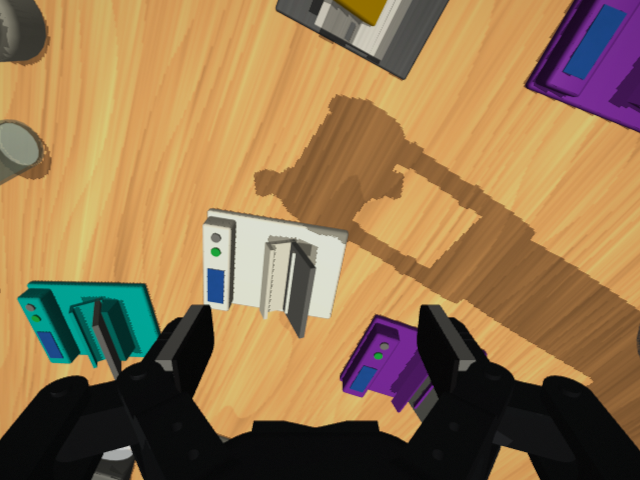

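The last joint hit its +146° limit because I turned the wrong way; the camera-to-+y side is the natural one (j6 near 0). The picture shows the white reader at about (275,265) with the grey backrest at (300,285). I'll rotate back the other way, re-level and look again from close up.

```bash
cat >> h.py <<'E'
from scipy.spatial.transform import Rotation as Ro, Slerp
def rows(P,R,n,start=None):
    s=arm.state(); P0,R0=(s["tcp_pos"],s["tool_rot"]) if start is None else start
    sl=Slerp([0,1],Ro.from_matrix([R0,R])); prev=(np.array(P0),Ro.from_matrix(R0))
    for i in range(1,n+1):
        p=P0+(np.array(P)-P0)*i/n; r=sl(i/n); d=prev[1].inv().apply(p-prev[0])*1e3; w=(prev[1].inv()*r).as_rotvec()*57.2958
        print(i,d.round(1),w.round(1)); prev=(p,r)
def tool(az,tilt): # z azimuth az, tilt>0: fingers point outward (+x side); degrees
    Z=np.array([np.cos(np.radians(az)),np.sin(np.radians(az)),0]); H=np.array([Z[1],-Z[0],0]) # horizontal x
    t=np.radians(tilt); Y=np.array([0,0,-1])*np.cos(t)+H*np.sin(t); return np.c_[np.cross(Y,Z),Y,Z]
E
python3 - <<'E'
from h import *
st=arm.state(); R=st["tool_rot"]; print(st["tcp_pos"],st["joints"].round(1))
# first re-level at current azimuth-ish 20 deg
print(tool(20,0).round(2)); rows([.49,.19,.23],tool(20,0),10)
E
```

```text
[0.49908154 0.0509029  0.21392716] [ -4.4  -2.9 114.3  11.4  70.1 146.2]
[[ 0.34  0.    0.94]
 [-0.94  0.    0.34]
 [ 0.   -1.    0.  ]]
1 [ -5.2   1.  -13. ] [ 0.5 -8.4 -1.1]
2 [ -7.    0.8 -12.1] [ 0.5 -8.4 -1.1]
3 [ -8.7   0.6 -11. ] [ 0.5 -8.4 -1.1]
4 [-10.3   0.3  -9.6] [ 0.5 -8.4 -1.1]
5 [-11.6   0.   -8. ] [ 0.5 -8.4 -1.1]
6 [-12.6  -0.3  -6.2] [ 0.5 -8.4 -1.1]
7 [-13.4  -0.6  -4.3] [ 0.5 -8.4 -1.1]
8 [-13.8  -0.8  -2.2] [ 0.5 -8.4 -1.1]
9 [-14.   -1.1  -0.2] [ 0.5 -8.4 -1.1]
10 [-13.8  -1.4   1.9] [ 0.5 -8.4 -1.1]
```

```bash
python3 -m creep '[{"dx":-5,"dy":1,"dz":-13,"wx":0.5,"wy":-8.4,"wz":-1.1,"fingers":0},{"dx":-7,"dy":1,"dz":-12,"wx":0.5,"wy":-8.4,"wz":-1.1,"fingers":0},{"dx":-9,"dy":1,"dz":-11,"wx":0.5,"wy":-8.4,"wz":-1.1,"fingers":0},{"dx":-10,"dy":0,"dz":-10,"wx":0.5,"wy":-8.4,"wz":-1.1,"fingers":0},{"dx":-12,"dy":0,"dz":-8,"wx":0.5,"wy":-8.4,"wz":-1.1,"fingers":0}]'
python3 -m creep '[{"dx":-12.6,"dy":0,"dz":-6,"wx":0.5,"wy":-8.4,"wz":-1.1,"fingers":0},{"dx":-13,"dy":-1,"dz":-4,"wx":0.5,"wy":-8.4,"wz":-1.1,"fingers":0},{"dx":-14,"dy":-1,"dz":-2,"wx":0.5,"wy":-8.4,"wz":-1.1,"fingers":0},{"dx":-14,"dy":-1,"dz":0,"wx":0.5,"wy":-8.4,"wz":-1.1,"fingers":0},{"dx":-14,"dy":-1,"dz":2,"wx":0.5,"wy":-8.4,"wz":-1.1,"fingers":0}]'
python3 -m creep '[{"dx":0,"dy":0,"dz":0,"wx":0,"wy":-10.6,"wz":0,"fingers":0},{"dx":0,"dy":0,"dz":0,"wx":0,"wy":-10.6,"wz":0,"fingers":0},{"dx":0,"dy":0,"dz":0,"wx":0,"wy":-10.6,"wz":0,"fingers":0},{"dx":0,"dy":0,"dz":0,"wx":0,"wy":-10.6,"wz":0,"fingers":0},{"dx":0,"dy":0,"dz":0,"wx":0,"wy":-10.6,"wz":0,"fingers":0}]'
python3 -m creep '[{"dx":0,"dy":0,"dz":0,"wx":0,"wy":-10.6,"wz":0,"fingers":0},{"dx":0,"dy":0,"dz":0,"wx":0,"wy":-10.6,"wz":0,"fingers":0},{"dx":0,"dy":0,"dz":0,"wx":0,"wy":-10.6,"wz":0,"fingers":0},{"dx":0,"dy":0,"dz":0,"wx":0,"wy":0,"wz":0,"fingers":0},{"dx":0,"dy":0,"dz":0,"wx":0,"wy":0,"wz":0,"fingers":0}]'
python3 - <<'E'
from h import *
st=arm.state();w=arm.snapshot("wrist");print(st["joints"].round(1),st["tcp_pos"],st["tool_rot"].round(3))
import pickle;pickle.dump((w,st),open("w3.pkl","wb"))
# overlay current seat guess: rest frame
o=np.array([.495,.18,.063]);yaw=14.5
im=w["image"].copy(); save(w,"w3")
im=cv2.resize(im[:,:],(800,600)); cv2.imwrite("pics/w3b.png",im[...,::-1])
E
```

```text
time_s: 4.85
tcp_pos: [0.4944, 0.1246, 0.2225]
tool_rot: [[-0.372, -0.038, 0.927], [-0.926, 0.089, -0.368], [-0.069, -0.995, -0.068]]
force: [0.1, 0.3, -0.8]
width: 0.0852
time_s: 5.48
tcp_pos: [0.4905, 0.1942, 0.2301]
tool_rot: [[0.346, 0.003, 0.938], [-0.938, -0.005, 0.346], [0.006, -1.0, 0.001]]
force: [0.2, -0.2, -1.2]
width: 0.0851
time_s: 6.1
tcp_pos: [0.4905, 0.1937, 0.23]
tool_rot: [[0.958, 0.003, 0.287], [-0.287, -0.004, 0.958], [0.004, -1.0, -0.003]]
force: [0.3, 0.3, -0.7]
width: 0.0856
time_s: 6.72
tcp_pos: [0.4906, 0.1929, 0.2297]
tool_rot: [[0.968, 0.002, -0.251], [0.251, -0.005, 0.968], [0.001, -1.0, -0.005]]
force: [-0.5, -0.6, -1.1]
width: 0.0855
[ 18.9  -0.9 110.   -0.3  70.9   4.5] [0.490603  0.1928503 0.2297174] [[ 0.968  0.002 -0.251]
 [ 0.251 -0.005  0.968]
 [ 0.001 -1.    -0.005]]
```

View pics/w3b.png

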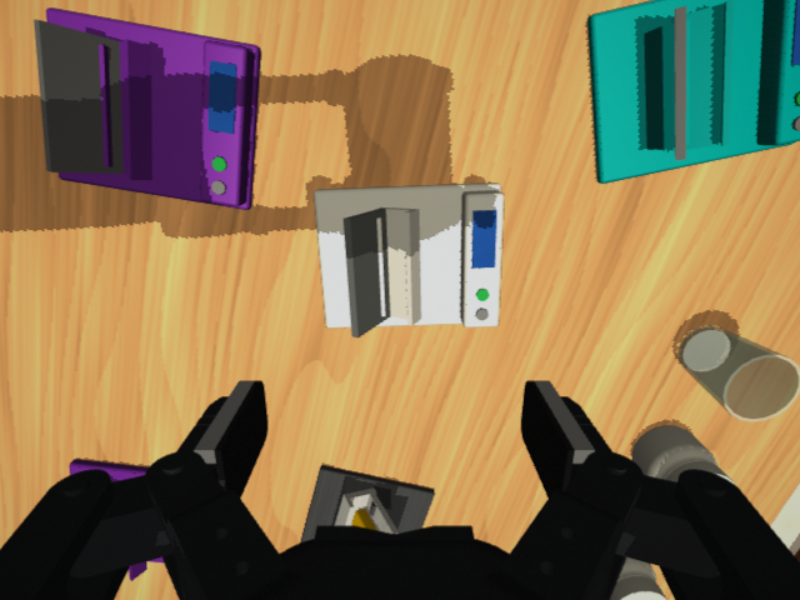

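The reader is at about (410,260) in this 800-px view: backrest top edge roughly (345,220)–(354,336), crease about x=388, lip about x=419. I'll fit its pose to those and overlay the result for a check.

```bash
cat >> h.py <<'E'
def pt(v,s,n,y,zc=.063): # v=x,y,yaw ; s up-slope,n normal,y width (m)
    c,q=np.cos(v[2]),np.sin(v[2]); x=-.5*s+.866*n; z=.866*s+.5*n+zc
    return np.array([v[0]+c*x-q*y,v[1]+q*x+c*y,z])
E
python3 - <<'E'
from h import *
import pickle
from scipy.optimize import least_squares
w,st=pickle.load(open("w3.pkl","rb"))
obs=[((345,220),.003,-.006,.045),((353,337),.003,-.006,-.045),((389,318),-.045,-.006,-.045),((387,209),-.045,-.006,.045),((418,208),-.035,.016,.045),((420,323),-.035,.016,-.045)]
f=lambda v:np.concatenate([proj(w,pt(v,s,n,y),st)[0]-np.array(p)*.8 for p,s,n,y in obs])
r=least_squares(f,[.49,.18,.25],loss="soft_l1"); print(r.x,np.degrees(r.x[2])); print(f(r.x).reshape(-1,2).round(1))
x0,y0,Z=240,130,4
im=cv2.resize(w["image"][y0:y0+145,x0:x0+180],None,fx=Z,fy=Z,interpolation=cv2.INTER_CUBIC)
L=[[(.003,-.006),(-.045,-.006)],[(-.045,-.006),(-.045,.016)],[(-.045,.016),(-.035,.016)]]
for a,b in L:
    P=proj(w,[pt(r.x,*a,.045),pt(r.x,*b,.045),pt(r.x,*b,-.045),pt(r.x,*a,-.045)],st)
    cv2.polylines(im,[((P-[x0,y0])*Z+Z/2).astype(np.int32)],True,(255,0,0),1)
cv2.imwrite("pics/fit.png",im[...,::-1])
E
```

```text
[0.47267943 0.17518544 0.27888693] 15.979043990920763
[[  4.5  -1.4]
 [  3.5   0.2]
 [  0.5  -1.6]
 [ -0.5  -0.4]
 [-10.4   3.1]
 [-10.4   1.4]]
```

View pics/fit.png

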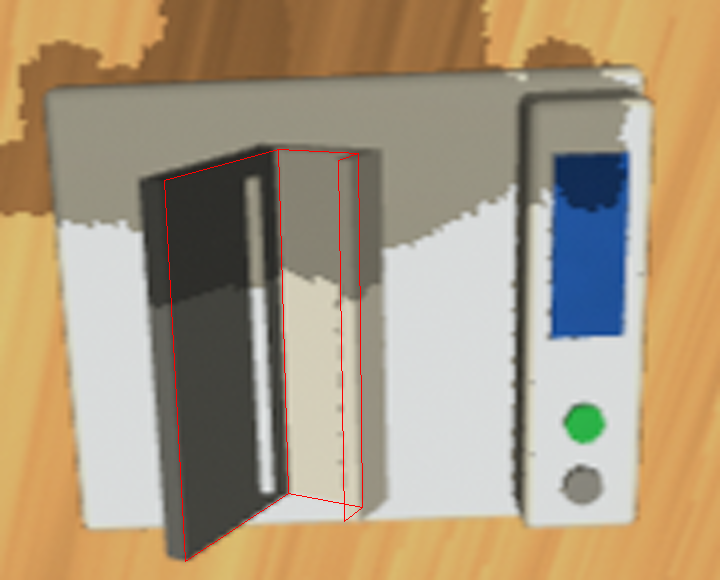

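The overlay matches the backrest, crease and lip well: seat at (0.473, 0.175), yaw 16°. Next, the pre-grasp pose over the rack.

Run:
```python
from h import *
rows([.610,-.174,.176],tool(90.6,-30),10)
```

```text
1 [  2.3   5.6 -38.5] [0.4 1.4 3. ]
2 [  3.5   5.1 -38.4] [0.4 1.4 3. ]
3 [  4.7   4.7 -38.4] [0.4 1.4 3. ]
4 [  5.8   4.1 -38.3] [0.4 1.4 3. ]
5 [  6.9   3.5 -38.1] [0.4 1.4 3. ]
6 [  8.    2.9 -38. ] [0.4 1.4 3. ]
7 [  9.    2.2 -37.8] [0.4 1.4 3. ]
8 [ 10.    1.4 -37.6] [0.4 1.4 3. ]
9 [ 11.    0.6 -37.4] [0.4 1.4 3. ]
10 [ 11.8  -0.2 -37.1] [0.4 1.4 3. ]
```

```bash
python3 -m creep '[{"dx":2,"dy":5.6,"dz":-38.5,"wx":0.4,"wy":1.4,"wz":3,"fingers":0},{"dx":3.5,"dy":5,"dz":-38.5,"wx":0.4,"wy":1.4,"wz":3,"fingers":0},{"dx":4.7,"dy":4.7,"dz":-38.4,"wx":0.4,"wy":1.4,"wz":3,"fingers":0},{"dx":5.8,"dy":4,"dz":-38.3,"wx":0.4,"wy":1.4,"wz":3,"fingers":0},{"dx":7,"dy":3.5,"dz":-38.1,"wx":0.4,"wy":1.4,"wz":3,"fingers":0}]'
python3 -m creep '[{"dx":8,"dy":3,"dz":-38,"wx":0.4,"wy":1.4,"wz":3,"fingers":0},{"dx":9,"dy":2,"dz":-37.8,"wx":0.4,"wy":1.4,"wz":3,"fingers":0},{"dx":10,"dy":1.4,"dz":-37.6,"wx":0.4,"wy":1.4,"wz":3,"fingers":0},{"dx":11,"dy":0.6,"dz":-37.4,"wx":0.4,"wy":1.4,"wz":3,"fingers":0},{"dx":12,"dy":0,"dz":-37,"wx":0.4,"wy":1.4,"wz":3,"fingers":0}]'
python3 -m creep '[{"dx":0,"dy":0,"dz":0,"wx":0,"wy":0,"wz":0,"fingers":0}]'
python3 - <<'E'
from h import *
import pickle
from scipy.optimize import minimize
st=arm.state();w=arm.snapshot("wrist");print(st["joints"].round(1),st["tcp_pos"],st["tool_rot"].round(3))
M={}
for c in ["yellow","blue","green"]:
    q=arm.outline_of(w,c+"_center"); M[c]=q[0]["mask"] if q else None; print(c,[(x["position"].round() if hasattr(x["position"],"round") else x["position"],x["p"],x["mask"].sum()) for x in q])
pickle.dump((w,st,M),open("w4.pkl","wb"))
b=np.array([.5419,-.1736,.0622]);R=tool(90.63,-30);X,U,Y=R[:,0],-R[:,1],R[:,2]
im=w["image"].copy()
for k in(-1,0,1):
    for n in(-.006,.006):
        P=proj(w,[b+Y*(.08*k+y)+X*n+U*h for y,h in((-.032,.045),(.032,.045),(.032,-.045),(-.032,-.045))],st)
        cv2.polylines(im,[P.astype(np.int32)],True,(255,0,0) if n<0 else (255,255,255),1)
cv2.imwrite("pics/w4.png",cv2.resize(im,(800,600))[...,::-1])
E
```

```text
time_s: 7.4
tcp_pos: [0.5506, 0.0073, 0.2028]
tool_rot: [[0.957, -0.26, -0.127], [0.126, -0.02, 0.992], [-0.26, -0.966, 0.013]]
force: [-0.5, -0.4, 0.7]
width: 0.0856
time_s: 8.02
tcp_pos: [0.6096, -0.1763, 0.1756]
tool_rot: [[0.865, -0.502, -0.001], [0.0, -0.003, 1.0], [-0.502, -0.865, -0.002]]
force: [0.5, -0.4, -0.2]
width: 0.0853
time_s: 8.15
tcp_pos: [0.6091, -0.1777, 0.1731]
tool_rot: [[0.864, -0.504, 0.001], [-0.002, -0.001, 1.0], [-0.504, -0.864, -0.002]]
force: [0.9, 0.5, 0.4]
width: 0.0853
[-14.5  32.8  78.7  -7.4  97.9 -13.5] [ 0.60909959 -0.17767969  0.17306404] [[ 0.864 -0.504  0.001]
 [-0.002 -0.001  1.   ]
 [-0.504 -0.864 -0.002]]
yellow [([314.4, 116.3], 0.85, np.int64(2155))]
blue [([316.4, 225.8], 0.8, np.int64(1906))]
green [([313.3, 329.9], 0.89, np.int64(1542))]
```

View pics/w4.png

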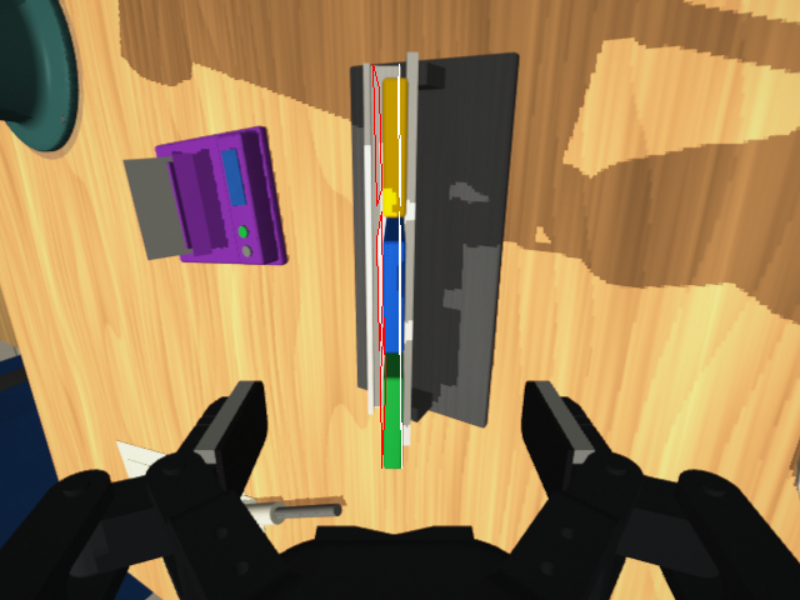

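Run:
```python
from h import *
import pickle
from scipy.optimize import minimize
w,st,M=pickle.load(open("w4.pkl","rb"))
for c in M:
    ys,xs=np.nonzero(M[c]); print(c,[np.percentile(a,q) for a in (xs,ys) for q in(1,99)])
def cost(v,draw=None):
    R=tool(90+np.degrees(v[3]),-30);X,U,Y=R[:,0],-R[:,1],R[:,2];J=0
    for k,c in((1,"yellow"),(0,"blue"),(-1,"green")):
        P=[v[:3]+Y*(.08*k+y)+X*n+U*h for y in(-.032,.032) for n in(-.006,.006) for h in(-.03,.045)]
        h=cv2.convexHull(proj(w,P,st).astype(np.float32)*16)
        a=np.zeros((480,640),np.uint8);cv2.fillConvexPoly(a,h.astype(np.int32),1,shift=4)
        J+=(M[c]!=(a>0)).sum()
    return J
for b in ([.5419,-.1736,.0622,.011],[.545,-.178,.065,0]):
  b=np.array(b); r=minimize(cost,b,method="Nelder-Mead",options=dict(initial_simplex=np.vstack([b,b+np.diag([.006,.006,.008,.02])])))
  print(r.x.round(4),r.fun,cost(b))
  T=st["tool_rot"]; print("blue-TCP in tool mm",(T.T@(r.x[:3]-st["tcp_pos"])*1e3).round(1))
```

```text
yellow [np.float64(307.0), np.float64(326.0), np.float64(63.0), np.float64(172.0)]
blue [np.float64(307.0), np.float64(324.0), np.float64(174.0), np.float64(280.95000000000005)]
green [np.float64(306.0), np.float64(323.0), np.float64(283.0), np.float64(373.0)]
[ 0.5464 -0.1775  0.0647 -0.0106] 975.0 3242
blue-TCP in tool mm [  0.4 125.2   0.4]
[ 0.5463 -0.177   0.0647 -0.0039] 1147.0 1947
blue-TCP in tool mm [  0.3 125.3   0.8]
```

The blue plate is centred in the jaws (0.4 mm off across, 0.4 mm along the width) with its centre 125 mm ahead of the TCP. I'll advance 113 mm and grip.

```bash
python3 -m creep '[{"dx":0.1,"dy":28,"dz":0.2,"wx":0,"wy":0,"wz":0,"fingers":0},{"dx":0.1,"dy":28,"dz":0.2,"wx":0,"wy":0,"wz":0,"fingers":0},{"dx":0.1,"dy":28,"dz":0.2,"wx":0,"wy":0,"wz":0,"fingers":0},{"dx":0.1,"dy":20,"dz":0,"wx":0,"wy":0,"wz":0,"fingers":0},{"dx":0,"dy":9,"dz":0,"wx":0,"wy":0,"wz":0,"fingers":0}]'
python3 -m creep '[{"dx":0,"dy":0,"dz":0,"wx":0,"wy":0,"wz":0,"fingers":1},{"dx":0,"dy":0,"dz":0,"wx":0,"wy":0,"wz":0,"fingers":1},{"dx":0,"dy":0,"dz":0,"wx":0,"wy":0,"wz":0,"fingers":1},{"dx":0,"dy":0,"dz":0,"wx":0,"wy":0,"wz":0,"fingers":1},{"dx":0,"dy":0,"dz":0,"wx":0,"wy":0,"wz":0,"fingers":1}]'
python3 -m creep '[{"dx":0,"dy":0,"dz":0,"wx":0,"wy":0,"wz":0,"fingers":1},{"dx":0,"dy":0,"dz":0,"wx":0,"wy":0,"wz":0,"fingers":1},{"dx":0,"dy":0,"dz":0,"wx":0,"wy":0,"wz":0,"fingers":1}]'
```

```text
time_s: 8.98
tcp_pos: [0.5518, -0.1742, 0.0776]
tool_rot: [[0.865, -0.502, -0.004], [0.003, -0.003, 1.0], [-0.502, -0.865, -0.001]]
force: [1.1, 1.2, 0.3]
width: 0.0852
time_s: 9.6
tcp_pos: [0.5533, -0.1751, 0.0784]
tool_rot: [[0.866, -0.5, -0.004], [0.002, -0.003, 1.0], [-0.5, -0.866, -0.002]]
force: [1.2, 0.2, 2.2]
width: 0.0106
time_s: 9.98
tcp_pos: [0.5533, -0.1751, 0.0784]
tool_rot: [[0.866, -0.5, -0.004], [0.002, -0.003, 1.0], [-0.5, -0.866, -0.002]]
force: [2.7, 0.2, 4.2]
width: 0.0112
```

Gripped (11 mm opening, low force). Now draw it out along z, then plan the swing to the stand.

```bash
python3 -m creep '[{"dx":0,"dy":-10,"dz":0,"wx":0,"wy":0,"wz":0,"fingers":1},{"dx":0,"dy":-25,"dz":0,"wx":0,"wy":0,"wz":0,"fingers":1},{"dx":0,"dy":-35,"dz":0,"wx":0,"wy":0,"wz":0,"fingers":1},{"dx":0,"dy":-35,"dz":0,"wx":0,"wy":0,"wz":0,"fingers":1},{"dx":0,"dy":-25,"dz":0,"wx":0,"wy":0,"wz":0,"fingers":1}]'
python3 - <<'E'
from h import *
import pickle
st=arm.state();w=arm.snapshot("wrist");s=arm.snapshot("side")
q=arm.outline_of(w,"blue_center"); pickle.dump((w,st,q,s),open("w5.pkl","wb"))
print(st["tcp_pos"],[(x["position"],x["p"]) for x in q]); save(w,"w5")
# expected held pose: plate centre 13 mm ahead of TCP (tool y)
im=cv2.resize(w["image"],(800,600)); 
P=proj(w,[st["tcp_pos"]+st["tool_rot"]@np.array([x,h,z]) for x,h,z in((-.006,-.032,-.032),(.006,-.032,-.032),(.006,-.032,.032),(-.006,-.032,.032),(-.006,.058,.032),(.006,.058,.032))],st)*1.25
for p in P: cv2.circle(im,tuple(p.astype(int)),3,(255,0,0),1)
cv2.imwrite("pics/w5b.png",im[...,::-1])
v=np.array([.4727,.1752,np.radians(16)]); az=106.0
pre=pt(v,.012+.10,.000,0); print("pre",pre,"final",pt(v,.012,0,0))
rows(pre,tool(az,30),16)
E
```

```text
time_s: 10.6
tcp_pos: [0.6184, -0.1745, 0.1914]
tool_rot: [[0.865, -0.501, -0.004], [0.003, -0.003, 1.0], [-0.501, -0.865, -0.001]]
force: [1.0, 0.1, -0.1]
width: 0.0111
[ 0.61839522 -0.17446803  0.19143248] [([317.4, 304.3], 0.81)]
pre [0.41886935 0.15976431 0.159992  ] final [0.46693243 0.17354618 0.073392  ]
1 [-9.8  7.8 20.9] [ 0.  -1.  -3.7]
2 [-9.9  7.2 21.1] [ 0.  -1.  -3.7]
3 [-10.    6.6  21.3] [ 0.  -1.  -3.7]
4 [-10.    5.9  21.5] [ 0.  -1.  -3.7]
5 [-10.    5.3  21.7] [ 0.  -1.  -3.7]
6 [-9.9  4.6 21.8] [ 0.  -1.  -3.7]
7 [-9.8  4.  22. ] [ 0.  -1.  -3.7]
8 [-9.6  3.4 22.2] [ 0.  -1.  -3.7]
9 [-9.4  2.7 22.4] [ 0.  -1.  -3.7]
10 [-9.2  2.1 22.5] [ 0.  -1.  -3.7]
11 [-8.9  1.6 22.7] [ 0.  -1.  -3.7]
12 [-8.6  1.  22.8] [ 0.  -1.  -3.7]
13 [-8.2  0.5 23. ] [ 0.  -1.  -3.7]
14 [-7.8 -0.1 23.1] [ 0.  -1.  -3.7]
15 [-7.3 -0.6 23.3] [ 0.  -1.  -3.7]
16 [-6.9 -1.  23.4] [ 0.  -1.  -3.7]
```

View pics/w5b.png

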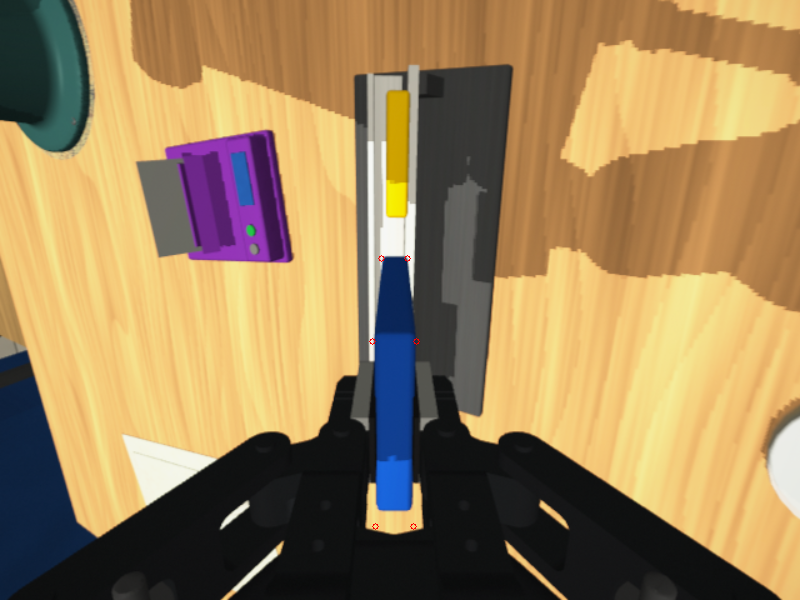

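Blue is held straight in the jaws: near top edge at row 334, far top edge at row 510, lower edge at row 257. That's slightly off my prediction, so I'll fit the in-hand offset.

Run:
```python
from h import *
import pickle
from scipy.optimize import least_squares
w,st,q,s=pickle.load(open("w5.pkl","rb"))
T=st["tool_rot"]
o=[((376,334),-1,-1,1),((415,334),1,-1,1),((384,257),-1,1,1),((409,257),1,1,1),((377,510),-1,-1,-1),((412,510),1,-1,-1)]
def f(v):
    c,sn=np.cos(v[3]),np.sin(v[3]) # rot about tool x
    L=[]
    for p,a,b,d in o:
        y,z=.045*b,.032*d; X=np.array([v[0]+.0055*a,v[1]+c*y-sn*z,v[2]+sn*y+c*z])
        L.append(proj(w,st["tcp_pos"]+T@X,st)[0]*1.25-np.array(p))
    return np.concatenate(L)
r=least_squares(f,[0,.013,0,0],loss="soft_l1",f_scale=2);print(r.x*[1e3,1e3,1e3,57.3]);print(f(r.x).reshape(-1,2).round(1))
```

```text
[ 0.41010347 20.6635203  -1.10566844  0.10715181]
[[ 0.5 -0.1]
 [-0.2 -0.1]
 [-0.6 -0.1]
 [-2.6 -0.1]
 [ 1.9  0.1]
 [-0.1  0.1]]
```

Run:
```python
from h import *
v=np.array([.4727,.1752,np.radians(16)])
pre=pt(v,.0205+.14,.004,.001); print(pre); rows(pre,tool(106,30),15)
```

```text
[0.39861292 0.15499617 0.203993  ]
1 [-13.1   6.5  22. ] [ 0.  -1.1 -4. ]
2 [-13.1   5.6  22.3] [ 0.  -1.1 -4. ]
3 [-13.    4.7  22.5] [ 0.  -1.1 -4. ]
4 [-12.9   3.8  22.8] [ 0.  -1.1 -4. ]
5 [-12.7   2.9  23. ] [ 0.  -1.1 -4. ]
6 [-12.4   2.1  23.3] [ 0.  -1.1 -4. ]
7 [-12.    1.2  23.5] [ 0.  -1.1 -4. ]
8 [-11.6   0.4  23.7] [ 0.  -1.1 -4. ]
9 [-11.2  -0.4  23.9] [ 0.  -1.1 -4. ]
10 [-10.7  -1.2  24.2] [ 0.  -1.1 -4. ]
11 [-10.1  -1.9  24.4] [ 0.  -1.1 -4. ]
12 [-9.5 -2.5 24.5] [ 0.  -1.1 -4. ]
13 [-8.8 -3.2 24.7] [ 0.  -1.1 -4. ]
14 [-8.1 -3.8 24.9] [ 0.  -1.1 -4. ]
15 [-7.3 -4.3 25. ] [ 0.  -1.1 -4. ]
```

```bash
python3 -m creep '[{"dx":-13,"dy":6.5,"dz":22,"wx":0,"wy":-1.1,"wz":-4,"fingers":1},{"dx":-13,"dy":5.6,"dz":22.3,"wx":0,"wy":-1.1,"wz":-4,"fingers":1},{"dx":-13,"dy":4.7,"dz":22.5,"wx":0,"wy":-1.1,"wz":-4,"fingers":1},{"dx":-13,"dy":3.8,"dz":22.8,"wx":0,"wy":-1.1,"wz":-4,"fingers":1},{"dx":-12.7,"dy":3,"dz":23,"wx":0,"wy":-1.1,"wz":-4,"fingers":1}]'
python3 -m creep '[{"dx":-12.4,"dy":2,"dz":23.3,"wx":0,"wy":-1.1,"wz":-4,"fingers":1},{"dx":-12,"dy":1.2,"dz":23.5,"wx":0,"wy":-1.1,"wz":-4,"fingers":1},{"dx":-11.6,"dy":0.4,"dz":23.7,"wx":0,"wy":-1.1,"wz":-4,"fingers":1},{"dx":-11,"dy":-0.4,"dz":24,"wx":0,"wy":-1.1,"wz":-4,"fingers":1},{"dx":-10.7,"dy":-1.2,"dz":24,"wx":0,"wy":-1.1,"wz":-4,"fingers":1}]'
python3 -m creep '[{"dx":-10,"dy":-2,"dz":24.4,"wx":0,"wy":-1.1,"wz":-4,"fingers":1},{"dx":-9.5,"dy":-2.5,"dz":24.5,"wx":0,"wy":-1.1,"wz":-4,"fingers":1},{"dx":-8.8,"dy":-3,"dz":24.7,"wx":0,"wy":-1.1,"wz":-4,"fingers":1},{"dx":-8,"dy":-3.8,"dz":25,"wx":0,"wy":-1.1,"wz":-4,"fingers":1},{"dx":-7.3,"dy":-4.3,"dz":25,"wx":0,"wy":-1.1,"wz":-4,"fingers":1}]'
python3 - <<'E'
from h import *
st=arm.state();w=arm.snapshot("wrist");print(st["joints"].round(1),st["tcp_pos"],st["tool_rot"].round(3))
v=np.array([.4727,.1752,np.radians(16)])
st=arm.state(); rows(pt(v,.0205+.03,.004,.001),tool(106,30),4)
im=w["image"].copy()
L=[[(.003,-.006),(-.045,-.006)],[(-.045,-.006),(-.045,.016)],[(-.045,.016),(-.035,.016)]]
for a,b in L:
    P=proj(w,[pt(v,*a,.045),pt(v,*b,.045),pt(v,*b,-.045),pt(v,*a,-.045)],st)
    cv2.polylines(im,[P.astype(np.int32)],True,(255,0,0),1)
cv2.imwrite("pics/w6.png",cv2.resize(im,(800,600))[...,::-1])
E
```

```text
time_s: 11.38
tcp_pos: [0.5419, -0.0639, 0.1926]
tool_rot: [[0.98, -0.177, -0.093], [0.098, 0.016, 0.995], [-0.175, -0.984, 0.033]]
force: [-0.6, 0.3, -1.0]
width: 0.0109
time_s: 12.0
tcp_pos: [0.4687, 0.0456, 0.1966]
tool_rot: [[0.968, 0.166, -0.188], [0.179, 0.064, 0.982], [0.175, -0.984, 0.032]]
force: [-0.4, 0.9, 0.2]
width: 0.0109
time_s: 12.62
tcp_pos: [0.3959, 0.1547, 0.2001]
tool_rot: [[0.831, 0.484, -0.274], [0.238, 0.137, 0.962], [0.503, -0.864, -0.002]]
force: [0.1, 0.1, -0.3]
width: 0.0112
[ 19.5 -34.3 142.1  -2.8  42.1   5.2] [0.39593785 0.15470892 0.20007212] [[ 0.831  0.484 -0.274]
 [ 0.238  0.137  0.962]
 [ 0.503 -0.864 -0.002]]
1 [ 1.8 26.9 -0.6] [-0.  0.  0.]
2 [ 1.8 26.9 -0.6] [-0.  0.  0.]
3 [ 1.8 26.9 -0.6] [-0.  0.  0.]
4 [ 1.8 26.9 -0.6] [-0.  0.  0.]
```

View pics/w6.png

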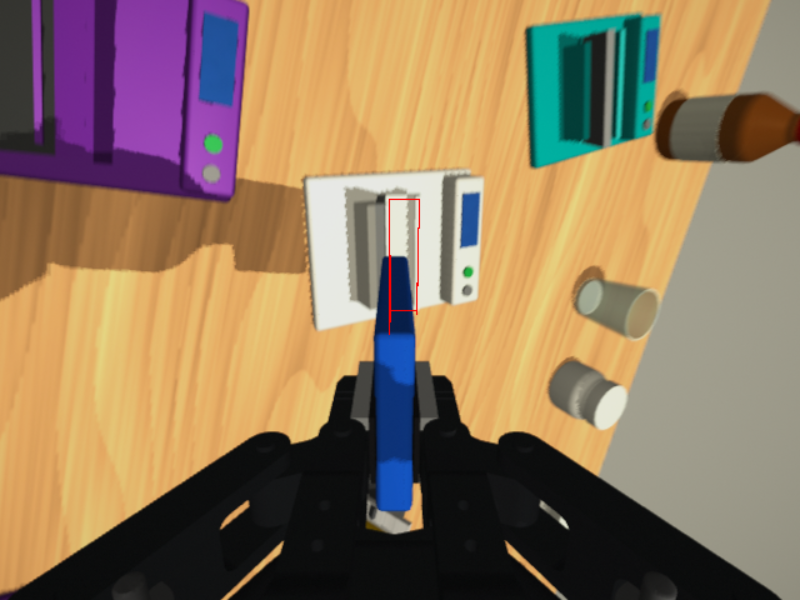

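The stand overlay sits about 2–3 px (roughly 2 mm) off in +x, and the orientation is square. I'll lower to 30 mm above the seat and check again.

```bash
python3 -m creep '[{"dx":1.3,"dy":27,"dz":-0.5,"wx":0,"wy":0,"wz":0,"fingers":1},{"dx":1.3,"dy":27,"dz":-0.6,"wx":0,"wy":0,"wz":0,"fingers":1},{"dx":1.3,"dy":27,"dz":-0.6,"wx":0,"wy":0,"wz":0,"fingers":1},{"dx":1.3,"dy":23,"dz":-0.6,"wx":0,"wy":0,"wz":0,"fingers":1},{"dx":0,"dy":0,"dz":0,"wx":0,"wy":0,"wz":0,"fingers":1}]'
python3 -m creep '[{"dx":0,"dy":0,"dz":0,"wx":0,"wy":0,"wz":0,"fingers":1}]'
python3 - <<'E'
from h import *
st=arm.state();w=arm.snapshot("wrist");s=arm.snapshot("side");print(st["tcp_pos"],st["force"].round(1))
v=np.array([.4727,.1752,np.radians(16)])
B=pt(v,0,0,0); d=st["tcp_pos"]-B; X=st["tool_rot"]; print("tcp rel seat in tool",(X.T@d*1e3).round(1))
rows(pt(v,.0205,.002,.001),tool(106,30),1)
im=w["image"].copy()
L=[[(.003,-.006),(-.045,-.006)],[(-.045,-.006),(-.045,.016)],[(-.045,.016),(-.035,.016)]]
for a,b in L:
    P=proj(w,[pt(v,*a,.045),pt(v,*b,.045),pt(v,*b,-.045),pt(v,*a,-.045)],st)
    cv2.polylines(im,[P.astype(np.int32)],True,(255,0,0),1)
a=cv2.resize(im[60:300,200:420],(480,524));b=cv2.resize(s["image"][240:345,225:335],(320,305))
o=np.zeros((524,800,3),np.uint8);o[:,:480]=a;o[:305,480:]=b
cv2.imwrite("pics/w7.png",o[...,::-1])
E
```

```text
time_s: 13.3
tcp_pos: [0.451, 0.167, 0.1116]
tool_rot: [[0.834, 0.479, -0.274], [0.239, 0.135, 0.962], [0.497, -0.868, -0.002]]
force: [0.3, 0.5, -0.7]
width: 0.0108
time_s: 13.42
tcp_pos: [0.4528, 0.1679, 0.1151]
tool_rot: [[0.831, 0.484, -0.275], [0.238, 0.137, 0.962], [0.503, -0.864, -0.002]]
force: [0.1, 0.1, -0.9]
width: 0.011
[0.452802   0.16787148 0.11506218] [ 0.1  0.1 -0.9]
tcp rel seat in tool [  7.9 -55.6  -1.7]
1 [-7.5 35.9  2.5] [0.1 0.  0.3]
```

View pics/w7.png

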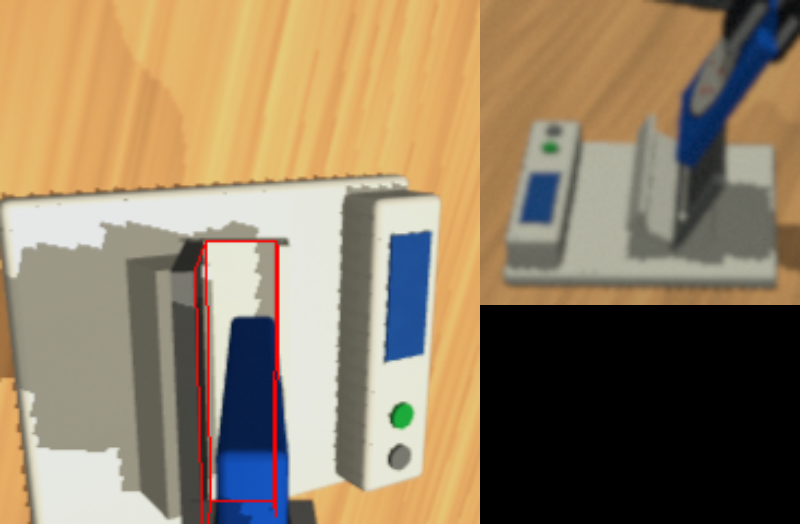

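The stand model lines up with the picture: ledge slot at columns 205–277, and the plate's lower edge (232–275) is over it but towards the lip. The side inset shows the filter disc on the upper side. I'll shift 6 mm towards the backrest and lower.

```bash
python3 -m creep '[{"dx":-5.5,"dy":0,"dz":2.3,"wx":0,"wy":0,"wz":0,"fingers":1},{"dx":0,"dy":12,"dz":0,"wx":0,"wy":0,"wz":0,"fingers":1},{"dx":0,"dy":12,"dz":0,"wx":0,"wy":0,"wz":0,"fingers":1},{"dx":0,"dy":5,"dz":0,"wx":0,"wy":0,"wz":0,"fingers":1},{"dx":0,"dy":0,"dz":0,"wx":0,"wy":0,"wz":0,"fingers":1}]'
python3 -m creep '[{"dx":0,"dy":0,"dz":0,"wx":0,"wy":0,"wz":0,"fingers":1},{"dx":0,"dy":3,"dz":0,"wx":0,"wy":0,"wz":0,"fingers":1},{"dx":0,"dy":0,"dz":0,"wx":0,"wy":0,"wz":0,"fingers":1}]'
python3 - <<'E'
from h import *
st=arm.state()
v=np.array([.4727,.1752,np.radians(16)])
print("tcp rel seat in tool",(st["tool_rot"].T@(st["tcp_pos"]-pt(v,0,0,0))*1e3).round(1),"F tool",(st["tool_rot"].T@st["force"]).round(1))
E
```

```text
time_s: 14.15
tcp_pos: [0.4623, 0.1732, 0.087]
tool_rot: [[0.831, 0.484, -0.275], [0.239, 0.137, 0.961], [0.503, -0.864, -0.002]]
force: [-0.2, 0.1, -0.9]
width: 0.011
time_s: 14.52
tcp_pos: [0.4641, 0.1737, 0.0855]
tool_rot: [[0.83, 0.486, -0.275], [0.238, 0.137, 0.961], [0.505, -0.863, -0.002]]
force: [-0.1, 0.4, -1.1]
width: 0.0111
tcp rel seat in tool [  3.9 -23.8   0.9] F tool [-0.5  0.9  0.4]
```

```bash
python3 -m creep '[{"dx":0,"dy":2,"dz":0,"wx":0,"wy":0,"wz":0,"fingers":1},{"dx":0,"dy":0,"dz":0,"wx":0,"wy":0,"wz":0,"fingers":1}]'
python3 -m creep '[{"dx":0,"dy":1.5,"dz":0,"wx":0,"wy":0,"wz":0,"fingers":1},{"dx":0,"dy":0,"dz":0,"wx":0,"wy":0,"wz":0,"fingers":1}]'
python3 -m creep '[{"dx":0,"dy":1,"dz":0,"wx":0,"wy":0,"wz":0,"fingers":1},{"dx":0,"dy":0,"dz":0,"wx":0,"wy":0,"wz":0,"fingers":1}]'
```

```text
time_s: 14.78
tcp_pos: [0.465, 0.174, 0.0836]
tool_rot: [[0.83, 0.485, -0.275], [0.238, 0.137, 0.961], [0.504, -0.863, -0.002]]
force: [-0.1, -0.3, -0.5]
width: 0.0111
time_s: 15.02
tcp_pos: [0.4657, 0.1742, 0.0823]
tool_rot: [[0.83, 0.485, -0.275], [0.238, 0.137, 0.961], [0.504, -0.864, -0.002]]
force: [0.5, 0.1, -0.7]
width: 0.0108
time_s: 15.28
tcp_pos: [0.4662, 0.1743, 0.0815]
tool_rot: [[0.83, 0.485, -0.275], [0.238, 0.137, 0.961], [0.504, -0.864, -0.002]]
force: [-0.5, 0.0, -0.1]
width: 0.0111
```

```bash
python3 -m creep '[{"dx":0,"dy":1.5,"dz":0,"wx":0,"wy":0,"wz":0,"fingers":1},{"dx":0,"dy":0,"dz":0,"wx":0,"wy":0,"wz":0,"fingers":1}]'
python3 -m creep '[{"dx":0,"dy":1.5,"dz":0,"wx":0,"wy":0,"wz":0,"fingers":1},{"dx":0,"dy":0,"dz":0,"wx":0,"wy":0,"wz":0,"fingers":1}]'
python3 -m creep '[{"dx":0,"dy":1.5,"dz":0,"wx":0,"wy":0,"wz":0,"fingers":1},{"dx":0,"dy":0,"dz":0,"wx":0,"wy":0,"wz":0,"fingers":1}]'
```

```text
time_s: 15.52
tcp_pos: [0.4669, 0.1745, 0.0801]
tool_rot: [[0.83, 0.485, -0.275], [0.238, 0.137, 0.961], [0.504, -0.864, -0.002]]
force: [-0.4, -0.1, -0.8]
width: 0.011
time_s: 15.78
tcp_pos: [0.4674, 0.1747, 0.0802]
tool_rot: [[0.83, 0.485, -0.275], [0.238, 0.137, 0.961], [0.504, -0.864, -0.002]]
force: [-18.3, -5.1, 21.8]
width: 0.0111
time_s: 16.02
tcp_pos: [0.4682, 0.175, 0.0804]
tool_rot: [[0.83, 0.485, -0.275], [0.238, 0.137, 0.962], [0.504, -0.864, -0.002]]
force: [-36.6, -11.7, 45.8]
width: 0.0111
```

Contact on the ledge (s within 3 mm of the prediction, well below lip height). I'll ease off the press, then move back to the backrest.

```bash
python3 -m creep '[{"dx":0,"dy":-2.7,"dz":0,"wx":0,"wy":0,"wz":0,"fingers":1},{"dx":-1.5,"dy":0,"dz":0,"wx":0,"wy":0,"wz":0,"fingers":1},{"dx":0,"dy":0,"dz":0,"wx":0,"wy":0,"wz":0,"fingers":1}]'
python3 -m creep '[{"dx":-1,"dy":0,"dz":0,"wx":0,"wy":0,"wz":0,"fingers":1},{"dx":0,"dy":0,"dz":0,"wx":0,"wy":0,"wz":0,"fingers":1}]'
python3 -m creep '[{"dx":-1,"dy":0,"dz":0,"wx":0,"wy":0,"wz":0,"fingers":1},{"dx":0,"dy":0,"dz":0,"wx":0,"wy":0,"wz":0,"fingers":1}]'
```

```text
time_s: 16.4
tcp_pos: [0.4662, 0.1744, 0.0794]
tool_rot: [[0.83, 0.486, -0.275], [0.238, 0.138, 0.961], [0.505, -0.863, -0.002]]
force: [-2.9, -1.1, 4.5]
width: 0.011
time_s: 16.65
tcp_pos: [0.4659, 0.1743, 0.0793]
tool_rot: [[0.829, 0.487, -0.275], [0.238, 0.138, 0.961], [0.506, -0.863, -0.002]]
force: [1.8, 1.2, 1.4]
width: 0.0109
time_s: 16.9
tcp_pos: [0.4655, 0.1742, 0.0793]
tool_rot: [[0.828, 0.488, -0.275], [0.238, 0.138, 0.961], [0.507, -0.862, -0.002]]
force: [5.4, 1.2, -1.1]
width: 0.0112
```

Touching the backrest (small +x reaction). Release, then retract straight along the fingers.

```bash
python3 -m creep '[{"dx":0,"dy":0,"dz":0,"wx":0,"wy":0,"wz":0,"fingers":0.7},{"dx":0,"dy":0,"dz":0,"wx":0,"wy":0,"wz":0,"fingers":0.5},{"dx":0,"dy":0,"dz":0,"wx":0,"wy":0,"wz":0,"fingers":0.4},{"dx":0,"dy":0,"dz":0,"wx":0,"wy":0,"wz":0,"fingers":0.4},{"dx":0,"dy":0,"dz":0,"wx":0,"wy":0,"wz":0,"fingers":0.4}]'
python3 -m creep '[{"dx":0,"dy":-10,"dz":0,"wx":0,"wy":0,"wz":0,"fingers":0.4},{"dx":0,"dy":-25,"dz":0,"wx":0,"wy":0,"wz":0,"fingers":0.4},{"dx":0,"dy":-30,"dz":0,"wx":0,"wy":0,"wz":0,"fingers":0.4},{"dx":0,"dy":-30,"dz":0,"wx":0,"wy":0,"wz":0,"fingers":0.4},{"dx":0,"dy":0,"dz":0,"wx":0,"wy":0,"wz":0,"fingers":0.4}]'
python3 - <<'E'
from h import *
st=arm.state();w=arm.snapshot("wrist");s=arm.snapshot("side");t=arm.snapshot("top")
v=np.array([.4727,.1752,np.radians(16)])
def draw(p,st=None):
    im=p["image"].copy()
    for n in(-.006,.006):
        P=proj(p,[pt(v,a,n,b) for a,b in((.045,.032),(.045,-.032),(-.045,-.032),(-.045,.032))],st)
        cv2.polylines(im,[(P*8).astype(np.int32)],True,(255,0,0),1,shift=3)
    return im
for p in(w,s,t):
    print([(np.round(x["position"]),x["p"]) for x in arm.recognise(p,"blue_center")], proj(p,pt(v,0,0,0),st).round())
a=cv2.resize(draw(w,st)[60:360,180:460],(460,493));b=cv2.resize(s["image"][240:345,225:335],(320,305));c=cv2.resize(t["image"][170:265,205:300],(250,250))
o=np.zeros((600,800,3),np.uint8);o[:493,:460]=a;o[:305,470:790]=b;o[320:570,470:720]=c
cv2.imwrite("pics/w8.png",o[...,::-1])
E
```

```text
time_s: 17.52
tcp_pos: [0.4641, 0.1737, 0.0781]
tool_rot: [[0.83, 0.485, -0.275], [0.238, 0.137, 0.961], [0.504, -0.864, -0.002]]
force: [-0.3, 0.8, 0.1]
width: 0.0511
time_s: 18.15
tcp_pos: [0.4192, 0.1612, 0.1638]
tool_rot: [[0.827, 0.491, -0.275], [0.237, 0.139, 0.961], [0.51, -0.86, -0.001]]
force: [0.2, 0.3, -0.8]
width: 0.0512
[(array([307., 233.]), 0.68)] [[310. 231.]]
[(array([305., 286.]), 0.79)] [[302. 285.]]
[(array([478., 187.]), 0.75), (array([254., 233.]), 0.61)] [[254. 232.]]
```

View pics/w8.png

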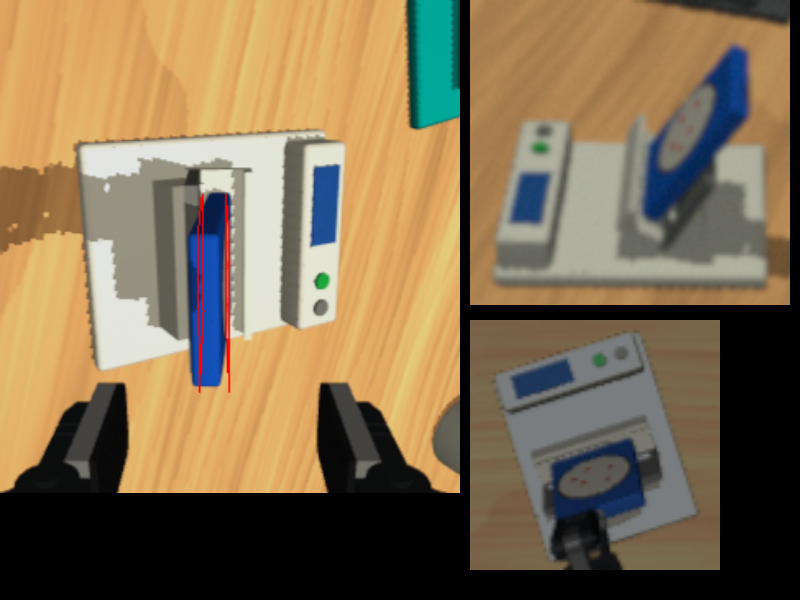

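The plate sits on the stand with the filter disc up. Its lower edge is in the slot, and the wrist overlay agrees to within about 3 mm. A last check of the yellow and green cassettes, then I hand in.

Run:
```python
from h import *
t=arm.snapshot("top");s=arm.snapshot("side")
for n in("yellow_center","green_center","blue_center"):
    print(n,[[(np.round(x["position"]),round(x["p"],2)) for x in arm.recognise(p,n)] for p in(t,s)])
st=arm.state();print(st["time_s"],st["force"].round(1),st["qd"].round(2))
print(arm.sign_off())
```

```text
yellow_center [[], [(array([312., 204.]), 0.64)]]
green_center [[(array([477., 186.]), 0.8)], [(array([326., 168.]), 0.84)]]
blue_center [[(array([255., 230.]), 0.56)], [(array([302., 285.]), 0.69)]]
18.85 [ 0.1 -0.2  0.6] [ 0.04 -0.23 -0.01 -0.09  0.08  0.11]
the job is handed in; nothing more can be done
None
```

The blue cassette is on the white reader's stand with its filter disc on the upper side. I handed the job in at about 18.9 s of the 38 s allowed. The hand-in gives no verdict, so this is what my own checks show.

**What I did:** I gripped the blue cassette across its thickness and drew it out along its height. I tilted it 60° and turned it about 16° to match the stand, then lowered it until it touched the ledge. After that I moved it back until it touched the backrest, released it and pulled the gripper clear.

**Last checks:**
- **Placing:** the plate centre showed within about 1–2 pixels of the seat point in the side and top views. The wrist view put the lower edge in the slot. The upper edge was about 3 mm further back than modelled, so the plate may lean about 2° more than nominal, or my stand estimate is slightly off.
- **Robot:** the tool force was near zero after release, with the jaws well clear of the plate.
- **Green cassette:** unchanged in the top view. In the side view its centre moved about 7 pixels, which fits the blue plate no longer hiding part of it.
- **Yellow cassette:** unchanged in the side view. The detector missed it in the final top view, so that check is missing.

**What went wrong:**
- My first move call was refused for incomplete rows, and nothing moved.
- One early turn ran the last joint to its limit because I turned the wrong way. It touched nothing and I undid it.
- The press on the ledge briefly reached about 60 N at the wrist, against a limit of 120 N, before I eased off.

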